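Press-stack a copper and a ceramic plate in a sprung nest

ROBOT

A 6-joint arm with a two-finger parallel gripper is mounted at the origin on the work surface. World frame = base frame: x ahead of the robot, y to its left, z up, the work surface at z = 0. Lengths are in m, angles in rad, forces in N, time in s.
With the tool pointing down it reaches from about 0.375 to 0.9 m from the base axis. Payload 3.1 kg.
Tool frame: the origin (TCP) lies at the very end of the fingers, on their centre line; the grasp point (between the pads) lies 19 mm behind it; z points along the fingers, y is the direction in which the jaws open and shut (so a half turn about z gives the same grasp; the last joint's range is limited). The gripper opens to 87 mm and grips with 3 to 60 N. Pads are 19 mm wide; open, the fingers measure 117 mm over their backs; the gripper's body (75 mm by 190 mm) begins 51 mm behind the grasp point.
Start: joints at [-1.373, 0.527, 1.433, -0, 1.181, -0.178], TCP at [0.23, -0.581, 0.223] pointing down, gripper open.
Joint ranges: [-3.08, 3.08], [-0.75, 2.2], [0.22, 2.44], [-1.43, 4.57], [0, 2.65], [-2.85, 2.85]. Speed limits (rad/s): [2.79, 2.79, 3.14, 3.14, 3.14, 3.14].

INTERFACE

Orientations are given as [roll, pitch, yaw] about the fixed x, y, z axes, in that order (R = Rz(yaw) Ry(pitch) Rx(roll)).
In Python, from rig import env, read_camera gives the robot as it stands. The module is installed in compiled form; this text tells all that it offers.
- The arm moves only by the tool step_arm, never from a script. Its argument "motion" is text: rows parted by semicolons, each of 7 numbers parted by spaces: the closure, from -1 (fully open) to 1 (shut), so that 0 is half open, then the shift along the tool's x, y, z in cm, then the turn, a rotation vector about the tool's x, y, z in degrees. In form: grip x y z wx wy wz; .... A call has 1 to 12 rows; each row is the pose to reach, as a shift and turn from the pose commanded when the call began, along the tool's axes at that moment; what a row does not reach only later rows make up. A row lasts 1/10 s, in which the tool goes at most 50 mm and 8.59 degrees, less where a joint would pass 70% of its speed; a pose out of reach is approached as far as the arm can. A call with a gripper value outside its range is refused whole. The fingers move at their own pace and stop on an object; "grip_force" is the grip in N (left out, the last holds). Time passes only in rows, so rows that repeat a pose let the fingers close. It gives the time, the measured TCP pose, the force and the opening at its end, in the units of the state.
- env.state(): the state, without advancing time (a new reading comes with each control period).
- read_camera(name): name is "side" or "top"; returns a dict with "color" (480x640x3 uint8, blue, green, red), "mtx" (3x3 intrinsics, pixels), "D" ([k1, k2, p1, p2, k3] as OpenCV has them; the pictures are not rectified), "R" (3x3) and "t" (3): a world point X has camera coordinates R X + t. Camera axes: x right, y down, z forward; pixel columns grow to the right and rows downward; lengths in m; the calibration is good to about 2 mm. A picture is of the moment at which its call begins. There is no depth.
- env.hand_in(): hands the job in, once; it reports no verdict.
The state is a dict: "clock": time; "joints": joint angles; "qd": joint speeds; "joint_torque": joint torques, N m; "eef_pos": TCP position; "tcp_rot": TCP orientation; "contact_force": force on the tool from outside, world axes, zero at the start; "ft_torque": the same for the moment, N m; "opening": opening from 0.0 (shut) to 1.0 (fully open).
Only numpy, scipy, OpenCV 4.12 (cv2) and the standard library are available. Lean on these libraries where they do the work, as an engineer would, in place of code of your own. Each camera call takes 0.05 s, during which the arm holds its last target. There are 200 camera calls.

TASK

Build the plate stack in the blue nest on the bench: the copper plate first, then the white ceramic plate on it. Set each plate on the nest's two sprung rollers, let go, then with the fingertips press it past the rollers until you feel it lie flat on what is below, and keep pressing firmly on its middle, with about a kilogram, for half a second before you bring the next one. The ceramic plate is stowed under a yellow lip: slide it forward until it is clear before lifting, do not pry it up against the lip; leave the aluminium plate and the other things on the bench where they are.

Things in the scene. Friction and masses are not known exactly. Their poses are not given: they have to be found in the camera images.
- nest: Fixed stacking nest, blue walls on a dark steel foot 150 x 84 mm. Origin: centre of its underside, on the bench; z up, x along the well's long side. Well 72 x 53 mm (x, y). Long walls (y = +-26.5 to +-34.5 mm) 32 mm high, sloped lead-in over the top 6 mm: fingers astride a plate cannot follow it in. A steel roller at each x end between grey cheeks; end blades at x = +-60 mm reach 34 mm.
- bed: The nest's black rubber floor, fixed; origin same as the nest's, its surface 8 mm above it. Seated, the undersides of the copper and the ceramic plate are 8 and 16 mm above this origin. At the nest's x ends the grey cheeks (17 to 26 mm either side of the middle) keep a plate within x = +-36.5 mm and are 46 mm high, with a sloped lead-in over the top 6 mm.
- copper_plate: Copper plate with four dark dots, 70 x 50 x 8 mm (x, y, z), about 250 g, lying flat on the bench. Origin: centre of its underside; z up. Goes in first. A half turn makes no difference.
- ceramic_plate: White ceramic plate with a copper patch on top, 70 x 50 x 8 mm (x, y, z), about 105 g. Origin: centre of its underside. Starts on the stowage floor with its far (+x) end under the lip. Goes in second, on the copper.
- alu_plate: Bystander: bare aluminium plate with two dark lines along its length, 70 x 50 x 8 mm, about 80 g, lying on the bench; origin centre of underside. Not part of this stack.
- stow: Fixed grey stowage for the ceramic plate, 110 x 84 mm, open to its own -x side. Origin: centre of its underside, on the bench. Floor 10 mm high. Back wall face at x = +49 mm. A yellow lip covers x = +19 to +55 mm, underside 21 mm and top 26 mm above the origin; side cheeks only beneath the lip (x over +19 mm). A plate is clear of the lip when its centre is at x below -16 mm; slide it in -x.
- lip: The yellow lip of the stowage, 36 x 84 x 5 mm; fixed; origin same as the stowage's.
- heatsink: Bystander: black finned heat sink, 50 x 40 x 24 mm, loose; origin centre of underside.
- paste_jar: Bystander: small closed jar, 44 mm diameter, 50 mm high, loose; origin centre of underside.
- spacer_puck: Bystander: brass puck, 36 mm diameter, 12 mm high, loose; origin centre of underside.
- multimeter: Bystander: yellow multimeter lying flat, 170 x 85 x 32 mm, loose; origin centre of underside.
- screwdriver: Bystander: screwdriver lying on the bench, loose.
- roller_near: Free-running steel roller, 16 mm diameter, 32 mm long, lying along the nest's y; origin on its axis at its middle, at nest x = -40.5 mm, 30 mm up. It reaches 2.5 mm over the end of a centred plate and yields outwards (-x) on a spring.
- roller_far: Same at nest x = +40.5 mm. A plate set on the two rollers stays there, underside about 35 mm above the bench, or drops at one end and lies tilted. Pushed down in the middle with roughly 5 to 12 N it passes the rollers and runs down to the floor or the plate below; should one end stay up, press that end too, 18 mm from the middle.
Things that resemble listed ones, but are neither listed nor needed, are in the scene too. Leave any purple or red look-alike of the ceramic_plate alone.

How it is judged:
By the outcome, as a careful person would: the job done as asked, in the order asked, and still so for the second after the job is handed in, with the robot touching nothing.
It also fails if it takes over 64 s, if anything falls off the work surface, if the arm or the gripper's body presses on something with over 40 N, if the wrist force passes 120 N, or if a joint passes its speed limit or range.

## Working session

There is one attempt and no reset: what is moved stays moved. The work goes in short steps, Python scripts to look and compute and a tool call to move; the robot and the scene stay as the last step left them, time stands still between calls to the robot, and variables do not carry over. Pictures are saved under pics/ and viewed, about 8 in all and at most 12, crops included, and the job is handed in when it is done.

Besides the shell and the picture viewer there is one more tool, called after "Request:" as a command line: name --argument value ..., lists and objects as JSON in quotes. step_arm: Moves the arm, as the interface text tells. Its arguments: {"type":"object","properties":{"motion":{"type":"string"},"grip_force":{"type":"number"}},"required":["motion"]}

```bash
mkdir -p pics; python3 - <<'E'
from rig import env, read_camera
import cv2,pickle
for n in ("top","side"):
    c=read_camera(n); cv2.imwrite(f"pics/{n}0.png",c["color"]); pickle.dump(c,open(f"{n}.pkl","wb"))
    print(n,c["mtx"].tolist(),c["D"],c["R"].round(3).tolist(),c["t"])
print(env.state())
E
```

```text
top [[540.1814497618136, 0.0, 314.2572968512503], [0.0, 540.1814497618136, 242.06412475187622], [0.0, 0.0, 1.0]] [0.00836798 0.         0.         0.         0.        ] [[-0.025, -1.0, 0.014], [-0.996, 0.024, -0.082], [0.082, -0.016, -0.997]] [-0.00672446  0.60162017  1.37713559]
side [[487.9587228884787, 0.0, 320.45032056797277], [0.0, 487.9587228884787, 238.46789184287596], [0.0, 0.0, 1.0]] [0.02390651 0.         0.         0.         0.        ] [[-0.999, -0.048, 0.005], [-0.029, 0.531, -0.847], [0.038, -0.846, -0.532]] [0.57514377 0.07353805 1.03125678]
{'clock': 0.1, 'joints': array([-1.37249018e+00,  5.28389360e-01,  1.43376700e+00,  3.42330301e-05,
        1.18141196e+00, -1.78539827e-01]), 'qd': array([ 2.84227995e-04, -1.31773873e-03, -2.51431380e-03,  9.16722925e-05,
        2.79206015e-04, -2.37689368e-04]), 'joint_torque': array([ 5.92407323e-04, -4.40983844e+01, -1.77150625e+01,  6.35856483e-02,
        5.33973018e-02, -3.65783069e-05]), 'eef_pos': array([ 0.22987512, -0.58048265,  0.22166185]), 'tcp_rot': array([-3.13965401e+00, -3.82005660e-04,  3.76832572e-01]), 'contact_force': array([-0.92772819,  0.2170189 ,  0.06866926]), 'ft_torque': array([ 0.02515355, -0.05560592,  0.03047729]), 'opening': 1.0033314488147846}
```

View pics/top0.png

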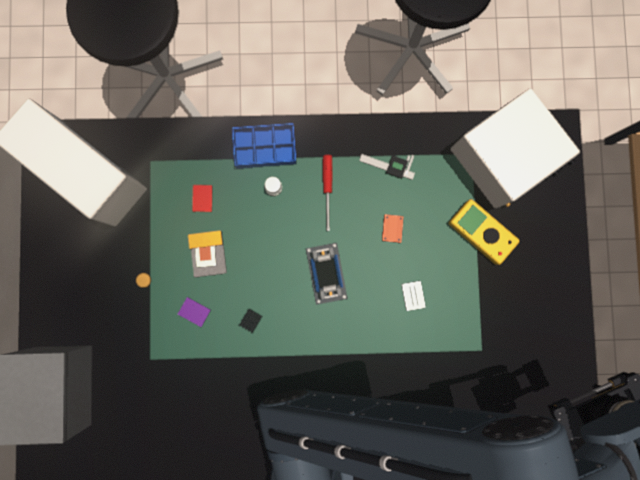

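View pics/side0.png

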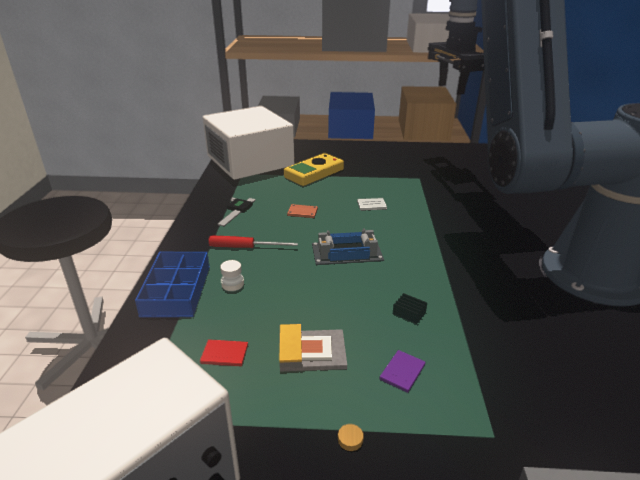

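Top picture: the nest is at about (326,274), an orange-copper plate at (393,229), the stowage with a white plate and copper patch at (206,255), and the alu plate with two lines at (414,296). The look-alikes are red at (202,198) and purple at (195,312). The copper plate with dots fits (393,229), and the ceramic plate is the one under the lip. I'll confirm both in one enlarged crop and measure.

```bash
cat > h.py <<'E'
import cv2,numpy as np
def back(c,px,z):
    p=cv2.undistortPoints(np.array(px,float).reshape(-1,1,2),c["mtx"],c["D"]).reshape(-1,2)
    d=np.c_[p,np.ones(len(p))]@c["R"]; o=-c["R"].T@c["t"]
    return (o+d*((z-o[2])/d[:,2])[:,None])
def proj(c,X):
    return cv2.projectPoints(np.array(X,float).reshape(-1,1,3),cv2.Rodrigues(c["R"])[0],c["t"],c["mtx"],c["D"])[0].reshape(-1,2)
def rect(c,mask,z):
    cs=cv2.findContours(mask.astype(np.uint8),cv2.RETR_EXTERNAL,cv2.CHAIN_APPROX_NONE)[0]
    k=max(cs,key=cv2.contourArea); hull=back(c,k.reshape(-1,2),z)[:,:2]
    r=cv2.minAreaRect((hull*1000).astype(np.float32))
    ys,xs=np.nonzero(cv2.drawContours(np.zeros(mask.shape,np.uint8),[k],-1,1,-1))
    return r, back(c,[[xs.mean(),ys.mean()]],z)[0]
E
python3 - <<'E'
import pickle,cv2,numpy as np
from h import *
T=pickle.load(open("top.pkl","rb"));S=pickle.load(open("side.pkl","rb"))
def crop(c,x,y,w,h,W,H): return cv2.resize(c["color"][y:y+h,x:x+w],(W,H),interpolation=cv2.INTER_CUBIC)
a=np.hstack([crop(T,175,220,66,66,266,266),crop(T,293,240,66,66,267,267)[:266],crop(T,365,200,66,66,267,266)])
b=np.hstack([crop(S,270,315,88,66,400,300),crop(S,304,220,88,66,400,300)])
cv2.imwrite("pics/c1.png",np.vstack([a,b]))
for n,c,boxes in (("T",T,{"cu":(375,205,35,45),"patch":(190,246,35,20),"lip":(180,225,50,25)}),("S",S,{"cu":(280,198,45,24),"patch":(300,335,30,25),"lip":(270,318,35,50)})):
    hsv=cv2.cvtColor(c["color"],cv2.COLOR_BGR2HSV)
    for k,(x,y,w,h) in boxes.items():
        m=np.zeros(hsv.shape[:2],bool);H=hsv[y:y+h,x:x+w].astype(int)
        if k=="lip": m[y:y+h,x:x+w]=(H[...,0]>17)&(H[...,0]<32)&(H[...,1]>150)&(H[...,2]>120)
        else: m[y:y+h,x:x+w]=((H[...,0]<16)|(H[...,0]>172))&(H[...,1]>90)&(H[...,2]>90)
        z={"cu":.008,"patch":.018,"lip":.026}[k]
        r,ce=rect(c,m,z); print(n,k,m.sum(),np.round(r[0],1),np.round(r[1],1),round(r[2],1),(ce*1000).round(1))
E
```

```text
T cu 527 [ 634.7 -228.5] [51.8 71.2] 83.0 [ 634.4 -228.5    8. ]
T patch 145 [580.6 262.4] [34.5 29. ] 5.0 [580.5 263.1  18. ]
T lip 449 [615.4 261.1] [36.1 84.7] 5.9 [615.7 261.2  26. ]
S cu 319 [ 633.2 -225.4] [60.1 71.3] 82.8 [ 633.4 -224.7    8. ]
S patch 269 [578.7 262.5] [35.7 28. ] 3.0 [578.2 262.8  18. ]
S lip 786 [614.3 262.9] [34.9 87.4] 5.9 [614.2 265.1  26. ]
```

View pics/c1.png

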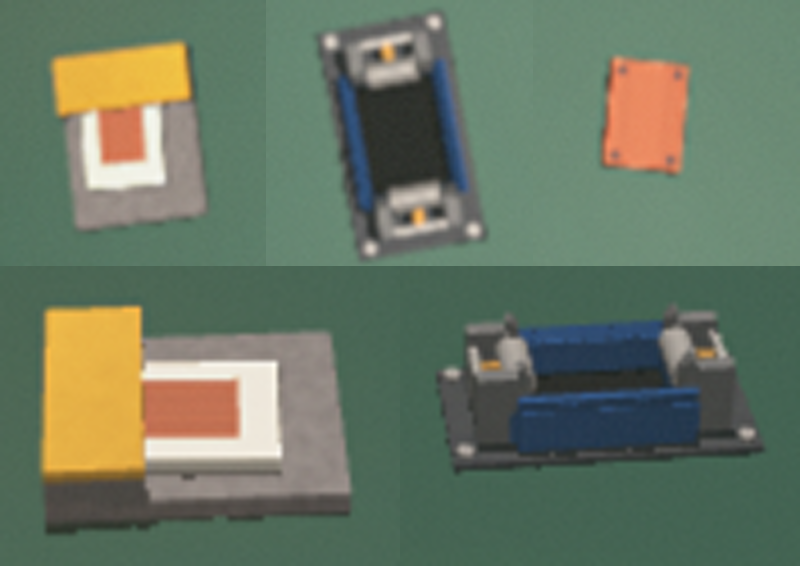

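The crop confirms it: copper plate with four dark dots at top (393,229), ceramic with its copper patch under the yellow lip at top (206,255), and the nest with its foot screws. Next I'll measure the nest from the screws in both views, measure the ceramic's near edge, and work out the first move.

```bash
cat >> h.py <<'E'
from scipy.spatial.transform import Rotation as Ro
def delta(p,yaw_deg,cmd=None):
    """shift (cm) & turn (deg) in tool axes from the commanded (or measured) pose to p, tool down, yaw"""
    from rig import env
    s=env.state(); p0=s["eef_pos"]; R0=Ro.from_euler("xyz",s["tcp_rot"])
    if cmd is not None: p0=np.array(cmd[:3]);R0=Ro.from_euler("xyz",[np.pi,0,np.radians(cmd[3])])
    R1=Ro.from_euler("xyz",[np.pi,0,np.radians(yaw_deg)])
    return (R0.inv().apply(np.array(p)-p0)*100).round(2),np.degrees((R0.inv()*R1).as_rotvec()).round(2)
E
python3 - <<'E'
import pickle
from h import *
T=pickle.load(open("top.pkl","rb"));S=pickle.load(open("side.pkl","rb"))
d=np.array([[330,42],[434,21],[370,248],[474,230]],float); d=np.c_[293+(d[:,0]-266)/4.045-.4,240+d[:,1]/4.045-.4]
w=back(T,d,.006)*1000; print("T dots",w.round(1).tolist(),w.mean(0).round(1)); v=w[0]+w[1]-w[2]-w[3]; u=w[0]+w[2]-w[1]-w[3]
print("yaw",np.degrees(np.arctan2(v[1],v[0])),np.degrees(np.arctan2(-u[0],u[1])))
e=np.array([[450,373],[465,450],[747,437]],float); e=np.c_[304+(e[:,0]-400)/4.545-.4,220+(e[:,1]-266)/4.545-.4]
w=back(S,e,.006)*1000; print("S dots",w.round(1).tolist(),(w[0]+w[2])/2)
for n,c,(x,y,ww,hh) in (("T",T,(188,240,36,32)),("S",S,(301,330,34,34))):
    hsv=cv2.cvtColor(c["color"],cv2.COLOR_BGR2HSV);m=np.zeros(hsv.shape[:2],bool);H=hsv[y:y+hh,x:x+ww].astype(int)
    m[y:y+hh,x:x+ww]=((H[...,1]<50)&(H[...,2]>185))|((H[...,0]<16)&(H[...,1]>90)&(H[...,2]>90))
    r,ce=rect(c,m,.018);print(n,"white",m.sum(),np.round(r[0],1),np.round(r[1],1),round(r[2],1),cv2.boxPoints(r).round(1).tolist())
print(delta([.634,-.227,.10],-7))
E
```

```text
T dots [[582.3, -6.1, 6.0], [594.3, -74.1, 6.0], [448.7, -28.6, 6.0], [458.5, -96.1, 6.0]] [521.  -51.2   6. ]
yaw 9.36848084095219 9.165163489763382
S dots [[592.8, -75.9, 6.0], [581.8, -8.5, 6.0], [446.8, -26.9, 6.0]] [519.82883358 -51.41628409   6.        ]
T white 372 [572.1 262.9] [51.6 51.3] 3.8 [[544.7000122070312, 286.79998779296875], [548.0999755859375, 235.60000610351562], [599.5, 239.0], [596.2000122070312, 290.20001220703125]]
S white 634 [571.2 262.9] [50.6 49. ] 3.0 [[544.5999755859375, 286.0], [547.2000122070312, 237.10000610351562], [597.7000122070312, 239.8000030517578], [595.2000122070312, 288.70001220703125]]
(array([ 50.58, -17.97,  12.22]), array([-1.100e-01,  1.000e-02,  2.859e+01]))
```

Request:
step_arm --motion "-1 50.6 -18 12.2 0 0 28.6;-1 50.6 -18 12.2 0 0 28.6;-1 50.6 -18 12.2 0 0 28.6;-1 50.6 -18 12.2 0 0 28.6;-1 50.6 -18 12.2 0 0 28.6;-1 50.6 -18 12.2 0 0 28.6;-1 50.6 -18 12.2 0 0 28.6;-1 50.6 -18 12.2 0 0 28.6;-1 50.6 -18 12.2 0 0 28.6;-1 50.6 -18 12.2 0 0 28.6;-1 50.6 -18 12.2 0 0 28.6;-1 50.6 -18 12.2 0 0 28.6" --grip_force 30

```text
clock: 1.3
eef_pos: [0.6371, -0.2222, 0.0984]
tcp_rot: [-3.139, 0.001, -0.116]
contact_force: [-0.8, 0.4, -0.1]
opening: 0.997
```

Request:
step_arm --motion "-1 0 0 3.5 0 0 0;-1 0 0 6.5 0 0 0;-1 0 0 6.5 0 0 0"

```text
clock: 1.6
eef_pos: [0.6301, -0.2259, 0.0309]
tcp_rot: [-3.138, 0.01, -0.122]
contact_force: [-1.5, 0.7, -0.3]
opening: 0.999
```

```bash
python3 - <<'E'
from rig import env, read_camera
from h import *
c=read_camera("side");t=read_camera("top")
s=env.state();print(s["eef_pos"],s["tcp_rot"],s["contact_force"])
def crop(c,x,y,w,h,W,H): return cv2.resize(c["color"][y:y+h,x:x+w],(W,H),interpolation=cv2.INTER_CUBIC)
q=proj(c,[s["eef_pos"]])[0];print(q)
cv2.imwrite("pics/g1.png",np.hstack([crop(c,250,150,100,90,440,396),crop(t,350,180,81,90,356,396)]))
print(delta([.6337,-.227,.003],-7))
E
```

```text
[ 0.63349508 -0.22783746  0.03514664] [-3.14101984e+00  1.73681776e-03 -1.22929098e-01] [0.94258251 0.08956689 0.42516383]
[301.93916413 200.41196746]
(array([ 0.02, -0.08,  3.21]), array([-0.03,  0.1 , -0.04]))
```

View pics/g1.png

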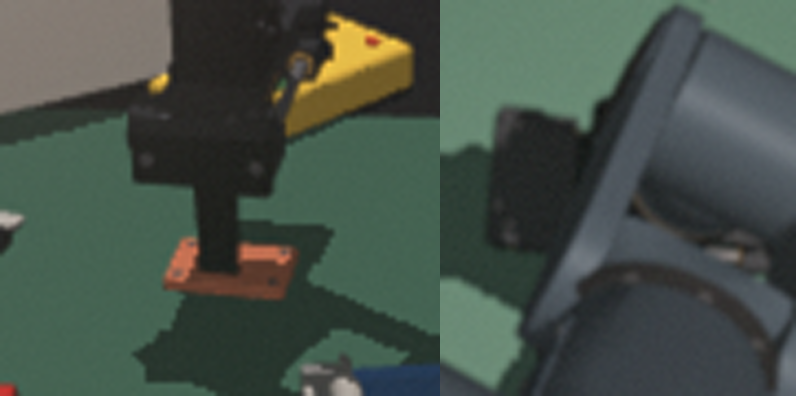

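Request:
step_arm --motion "-1 0 -0.1 1.2 0 0.1 0;-1 0 -0.1 2.2 0 0.1 0;-1 0 -0.1 2.8 0 0.1 0;-1 0 -0.1 3.1 0 0.1 0;-1 0 -0.1 3.2 0 0.1 0;0.5 0 -0.1 3.2 0 0.1 0;1 0 -0.1 3.2 0 0.1 0;1 0 -0.1 3.2 0 0.1 0;1 0 -0.1 3.2 0 0.1 0;1 0 -0.1 3.2 0 0.1 0;1 0 -0.1 3.2 0 0.1 0"

```text
clock: 2.8
eef_pos: [0.6345, -0.227, 0.0037]
tcp_rot: [3.141, -0.002, -0.122]
contact_force: [0.4, -1.7, -0.0]
opening: 0.569
```

Request:
step_arm --motion "1 0 0 -1.5 0 0 0;1 0 0 -4 0 0 0;1 0 0 -7 0 0 0;1 -2 -2 -8.2 0 0 -2;1 -4.6 -5.6 -8.2 0 0 -6;1 -7.2 -8.8 -8.2 0 0 -10;1 -9.8 -12 -8.2 0 0 -14;1 -12 -14.6 -8.2 0 0 -16.3;1 -13.1 -15.8 -8.2 0 0 -16.3;1 -13.4 -16.1 -8.2 0 0 -16.3;1 -13.4 -16.1 -8.2 0 0 -16.3;1 -13.4 -16.1 -8.2 0 0 -16.3" --grip_force 40

```text
clock: 4.0
eef_pos: [0.523, -0.052, 0.0857]
tcp_rot: [3.139, -0.005, 0.161]
contact_force: [0.9, -0.2, -3.2]
opening: 0.564
```

Request:
step_arm --motion "1 0 0 0.8 0 0 0;1 0 0 1.6 0 0 0;1 0 0 2.2 0 0 0;1 0 0 2.5 0 0 0;1 0 0 2.5 0 0 0;1 0 0 2.5 0 0 0"

```text
clock: 4.6
eef_pos: [0.521, -0.0504, 0.0601]
tcp_rot: [3.141, -0.001, 0.162]
contact_force: [0.8, -0.4, -2.5]
opening: 0.564
```

```bash
python3 - <<'E'
from rig import env, read_camera
from h import *
c=read_camera("side");t=read_camera("top")
s=env.state();print(s["eef_pos"],s["tcp_rot"],s["contact_force"],s["opening"])
def crop(c,x,y,w,h,W,H): return cv2.resize(c["color"][y:y+h,x:x+w],(W,H),interpolation=cv2.INTER_CUBIC)
# expected plate corners / nest marks
def box(p,yaw,z,L,W):
    a=np.radians(yaw);R=np.array([[np.cos(a),-np.sin(a)],[np.sin(a),np.cos(a)]])
    return np.c_[(np.array([[1,1],[1,-1],[-1,-1],[-1,1]])*[L/2,W/2])@R.T+p,np.full(4,z)]
b=c["color"]; b=cv2.resize(b[200:275,290:410],(800,500),interpolation=cv2.INTER_CUBIC)
k=800/120
for bx,col in ((box(s["eef_pos"][:2],9.3,s["eef_pos"][2]-.003,.07,.05),(0,255,255)),(box([.5205,-.0513],9.3,.032,.072,.069),(255,255,0)),(box([.5205,-.0513],9.3,.0,.150,.084),(255,0,255))):
    cv2.polylines(b,[((proj(c,bx)-[290,200]+.5)*k).astype(int)],True,col,1)
cv2.imwrite("pics/n1.png",b)
E
```

```text
[ 0.52115943 -0.05044158  0.06048863] [ 3.14086988e+00 -2.12511180e-03  1.62229550e-01] [ 0.01265146  0.41024601 -3.57704901] 0.5639626161630973
```

View pics/n1.png

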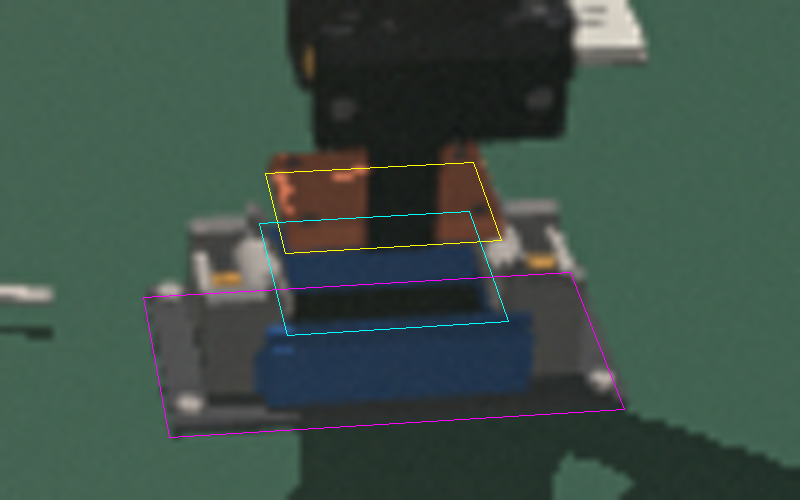

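The picture shows the copper plate in the jaws above the well. Its lower corners at about (283,250) and (502,243) match the overlay. The nest overlay looks 1–2 mm off near the blue wall at (397,320), so I'll refine the nest with a fit to the blue walls in the first pictures.

```bash
python3 - <<'E'
import pickle
from h import *
from scipy.optimize import minimize
T=pickle.load(open("top.pkl","rb"));S=pickle.load(open("side.pkl","rb"))
K=8
def run(c,roi,walls):
    x,y,w,h=roi; hsv=cv2.cvtColor(c["color"],cv2.COLOR_BGR2HSV)[y:y+h,x:x+w].astype(int)
    m=((hsv[...,0]>98)&(hsv[...,0]<122)&(hsv[...,1]>110)&(hsv[...,2]>45)).astype(np.float32)
    if c is S: # near wall only: lower half component
        n,l,st,ce=cv2.connectedComponentsWithStats(m.astype(np.uint8)); print(st.tolist())
        k=1+np.argmax([s[4]*(cc[1]>h/2-3) for s,cc in zip(st[1:],ce[1:])]); m=(l==k).astype(np.float32)
    def ren(p):
        a=p[2];R=np.array([[np.cos(a),-np.sin(a)],[np.sin(a),np.cos(a)]]);im=np.zeros((h*K,w*K),np.uint8)
        for s in walls:
            P=[[sx*p[3],s*yy,zz] for sx in(-1,1) for yy,zz in((.0345,p[4]),(.0265,p[4]),(.0345,.032),(.0265,.026),(.030,.032))]
            P=np.array(P);P[:,:2]=P[:,:2]@R.T+p[:2]
            q=((proj(c,P)-[x,y]+.5)*K).astype(np.int32);cv2.fillConvexPoly(im,cv2.convexHull(q),1)
        return cv2.resize(im.astype(np.float32),(w,h),interpolation=cv2.INTER_AREA)
    B=lambda i:cv2.GaussianBlur(i,(0,0),.8)
    f=lambda p:((B(ren(p))-B(m))**2).sum()
    p0=np.array([.5205,-.0513,.162,.041,.008])
    r=minimize(f,p0,method="Nelder-Mead",options=dict(initial_simplex=np.vstack([p0]+[p0+d for d in np.diag([.004,.004,.04,.004,.003])]),maxiter=500))
    print(m.sum(),f(p0),r.fun,(r.x*1000).round(1),np.degrees(r.x[2]).round(2))
run(T,(295,240,62,66),(1,-1))
run(S,(304,220,88,46),(1,))
E
```

```text
207.0 8.278473 4.749770641326904 [521.1 -50.7 158.5  40.3   9.5] 9.08
[[0, 0, 88, 46, 3285], [26, 12, 32, 12, 281], [25, 26, 41, 15, 482]]
482.0 29.477535 3.703718423843384 [520.5 -52.5 184.6  43.4   4.1] 10.58
```

Request:
step_arm --motion "1 0 0.12 0 0 0 0;1 0 0.12 0.8 0 0 0;1 0 0.12 1.4 0 0 0;1 0 0.12 1.8 0 0 0;1 0 0.12 2.1 0 0 0;1 0 0.12 2.15 0 0 0;1 0 0.12 2.15 0 0 0"

```text
clock: 5.4
eef_pos: [0.5208, -0.0515, 0.0388]
tcp_rot: [3.141, -0.001, 0.162]
contact_force: [-1.6, -0.4, -0.4]
opening: 0.564
```

Request:
step_arm --motion "0.2 0 0 0 0 0 0;-0.4 0 0 0 0 0 0;-0.6 0 0 0 0 0 0;-0.6 0 0 0 0 0 0;-0.6 0 0 -1 0 0 0;-0.6 0 0 -3 0 0 0;1 0 0 -4 0 0 0;1 0 0 -4 0 0 0;1 0 0 -4 0 0 0;1 0 0 -4 0 0 0;1 0 0 -4 0 0 0" --grip_force 20

```text
clock: 6.5
eef_pos: [0.5206, -0.0514, 0.0782]
tcp_rot: [-3.141, -0.0, 0.162]
contact_force: [0.2, -0.7, 0.8]
opening: 0.43
```

```bash
python3 - <<'E'
from rig import env, read_camera
from h import *
c=read_camera("side")
s=env.state();print(s["eef_pos"],s["tcp_rot"],s["contact_force"],s["opening"])
cv2.imwrite("pics/n2.png",cv2.resize(c["color"][200:275,290:410],(640,400),interpolation=cv2.INTER_CUBIC))
E
```

```text
[ 0.52067177 -0.05147022  0.07820495] [-3.14145212e+00 -5.01572363e-04  1.62032827e-01] [0.25082717 0.22256709 0.39933396] 0.3859566924606192
```

View pics/n2.png

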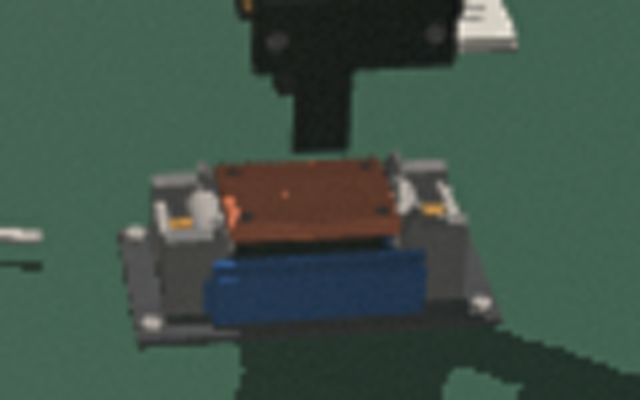

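The picture shows the plate level on both rollers, spanning (216..400, 160..240) and inside the cheeks. Now I'll close the fingers and press.

Request:
step_arm --motion "1 0 0 1.5 0 0 0;1 0 0 2.5 0 0 0;1 0 0 2.8 0 0 0;1 0 0 2.8 0 0 0;1 0 0 2.8 0 0 0;1 0 0 2.8 0 0 0;1 0 0 2.8 0 0 0;1 0 0 2.8 0 0 0;1 0 0 2.8 0 0 0;1 0 0 2.8 0 0 0"

```text
clock: 7.55
eef_pos: [0.5212, -0.0516, 0.0509]
tcp_rot: [3.141, -0.002, 0.162]
contact_force: [-0.4, 0.6, -0.2]
opening: 0.005
```

Request:
step_arm --motion "1 0 0 0.4 0 0 0;1 0 0 0.7 0 0 0;1 0 0 0.9 0 0 0;1 0 0 1.1 0 0 0"

```text
clock: 7.95
eef_pos: [0.5211, -0.0516, 0.0395]
tcp_rot: [3.141, -0.001, 0.162]
contact_force: [-0.1, -0.5, -0.7]
opening: 0.006
```

Request:
step_arm --motion "1 0 0 0.3 0 0 0;1 0 0 0.6 0 0 0;1 0 0 0.9 0 0 0"

```text
clock: 8.25
eef_pos: [0.5217, -0.0517, 0.0311]
tcp_rot: [3.141, -0.003, 0.162]
contact_force: [-1.9, -0.0, 2.8]
opening: 0.003
```

Request:
step_arm --motion "1 0 0 0.3 0 0 0;1 0 0 0.6 0 0 0;1 0 0 0.9 0 0 0"

```text
clock: 8.55
eef_pos: [0.5211, -0.0516, 0.0214]
tcp_rot: [3.141, -0.001, 0.162]
contact_force: [-0.1, -0.8, -1.0]
opening: 0.004
```

Request:
step_arm --motion "1 0 0 0.2 0 0 0;1 0 0 0.4 0 0 0;1 0 0 0.5 0 0 0;1 0 0 0.6 0 0 0;1 0 0 0.6 0 0 0"

```text
clock: 9.05
eef_pos: [0.5211, -0.0516, 0.0164]
tcp_rot: [3.141, -0.002, 0.162]
contact_force: [-1.0, -0.7, 3.9]
opening: 0.007
```

Request:
step_arm --motion "1 0 0 0.1 0 0 0;1 0 0 0.15 0 0 0;1 0 0 0.15 0 0 0"

```text
clock: 9.35
eef_pos: [0.5212, -0.0516, 0.0164]
tcp_rot: [3.141, -0.002, 0.162]
contact_force: [-3.1, 1.1, 15.6]
opening: 0.003
```

Request:
step_arm --motion "1 0 0 -0.06 0 0 0;1 0 0 -0.06 0 0 0;1 0 0 -0.06 0 0 0;1 0 0 -0.06 0 0 0;1 0 0 -0.06 0 0 0;1 0 0 -0.06 0 0 0;1 0 0 -0.06 0 0 0;1 0 0 -0.06 0 0 0"

```text
clock: 10.15
eef_pos: [0.5212, -0.0516, 0.0164]
tcp_rot: [3.141, -0.002, 0.162]
contact_force: [-2.6, 0.7, 12.2]
opening: 0.004
```

Request:
step_arm --motion "1 0 0 -2 0 0 0;1 0 0 -6 0 0 0;0.4 0.5 -2 -9.5 0 0 0;-0.2 2 -6.5 -10 0 0 2;-0.8 3.5 -11.5 -10 0 0 4;-1 5.2 -16 -10 0 0 5.7;-1 7 -20.5 -9 0 0 5.7;-1 8.6 -25 -8 0 0 5.7;-1 10 -28.6 -7 0 0 5.7;-1 10.5 -30 -6 0 0 5.7;-1 10.5 -30.2 -5.6 0 0 5.7;-1 10.5 -30.2 -5.6 0 0 5.7"

```text
clock: 11.35
eef_pos: [0.5747, 0.2624, 0.0699]
tcp_rot: [3.14, 0.001, 0.063]
contact_force: [-0.4, -0.5, -0.3]
opening: 0.836
```

```bash
python3 - <<'E'
from rig import env, read_camera
from h import *
c=read_camera("side")
s=env.state();print(s["eef_pos"],s["tcp_rot"],s["contact_force"],s["opening"])
a=cv2.resize(c["color"][200:275,290:410],(480,300),interpolation=cv2.INTER_CUBIC)
b=cv2.resize(c["color"][250:380,240:370],(300,300),interpolation=cv2.INTER_CUBIC)
cv2.imwrite("pics/n3.png",np.hstack([a,b]))
print(delta([.576,.263,.0125],3.6), delta([.576,.263,.0125],3.6,(.5760,.263,.0705,3.6)))
E
```

```text
[0.57518063 0.2618175  0.07047047] [3.14030264e+00 4.51077070e-04 6.17364338e-02] [ 0.30623514 -0.73154811 -0.2295159 ] 0.881480982734202
(array([ 0.09, -0.12,  5.8 ]), array([ 0.07,  0.03, -0.06])) (array([ 0. , -0. ,  5.8]), array([0., 0., 0.]))
```

View pics/n3.png

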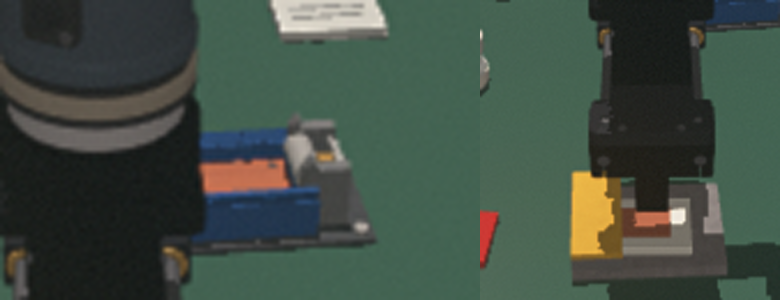

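The picture shows the copper down in the well with its near end flat at left crop (245,178), and the gripper above the ceramic. The fingers look clear of the lip, which ends at right crop (620,215). Descending to grip it.

Request:
step_arm --motion "-1 0 -0.1 2.5 0 0 0;-1 0 -0.1 4 0 0 0;-1 0 -0.1 5 0 0 0;-1 0 -0.1 5.5 0 0 0;-1 0 -0.1 5.75 0 0 0;-1 0 -0.1 5.8 0 0 0;1 0 -0.1 5.8 0 0 0;1 0 -0.1 5.8 0 0 0;1 0 -0.1 5.8 0 0 0;1 0 -0.1 5.8 0 0 0;1 0 -0.1 5.8 0 0 0;1 0 -0.1 5.8 0 0 0" --grip_force 20

```text
clock: 12.6
eef_pos: [0.576, 0.2644, 0.0131]
tcp_rot: [3.141, -0.002, 0.063]
contact_force: [1.1, 0.1, 0.4]
opening: 0.567
```

Request:
step_arm --motion "1 -0.3 0 0 0 0 0;1 -0.8 0 0 0 0 0;1 -1.4 0.05 0 0 0 0;1 -2 0.1 0 0 0 0;1 -2.5 0.1 0 0 0 0;1 -2.8 0.1 0 0 0 0;1 -3 0.12 0 0 0 0;1 -3 0.12 0 0 0 0;1 -3 0.12 0 0 0 0" --grip_force 30

```text
clock: 13.5
eef_pos: [0.5458, 0.2613, 0.013]
tcp_rot: [3.141, -0.001, 0.063]
contact_force: [-1.5, -0.6, 4.2]
opening: 0.567
```

```bash
python3 - <<'E'
from rig import env, read_camera
from h import *
c=read_camera("side")
s=env.state();print(s["eef_pos"],s["tcp_rot"],s["contact_force"],s["opening"])
a=cv2.resize(c["color"][315:375,270:370],(800,480),interpolation=cv2.INTER_CUBIC)
def box(p,yaw,z,L,W):
    a=np.radians(yaw);R=np.array([[np.cos(a),-np.sin(a)],[np.sin(a),np.cos(a)]])
    return np.c_[(np.array([[1,1],[1,-1],[-1,-1],[-1,1]])*[L/2,W/2])@R.T+p,np.full(4,z)]
p=s["eef_pos"][:2]+.005*np.array([np.cos(.063),np.sin(.063)])
for z in(.018,):cv2.polylines(a,[((proj(c,box(p,3.6,z,.07,.05))-[270,315]+.5)*8).astype(int)],True,(255,0,255),1)
cv2.imwrite("pics/s1.png",a)
E
```

```text
[0.54577899 0.26133476 0.01303853] [ 3.14127236e+00 -7.71049850e-04  6.25674140e-02] [-1.29069121  0.19172692  4.02618116] 0.5641741430582
```

View pics/s1.png

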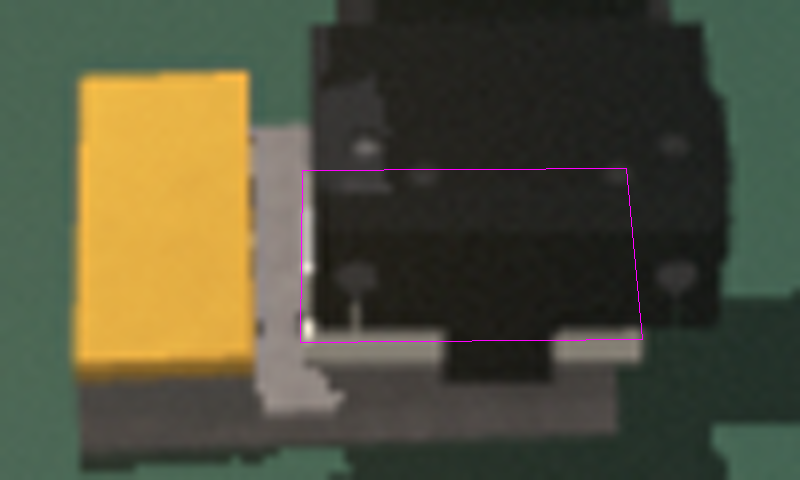

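The picture shows the ceramic plate clear of the lip: its far edge is at px 303 and the lip edge at 250, about 10 mm apart. It matches the overlay with a 5 mm grip offset. Lift it and carry it to the nest.

Request:
step_arm --motion "1 0 0 -1 0 0 0;1 0 0 -3.5 0 0 0;1 0 0 -6.5 0 0 0;1 -0.4 2 -8 0 0 0;1 -1 6 -8 0 0 -1;1 -1.7 10.5 -8 0 0 -2;1 -2.4 15 -8 0 0 -3;1 -3.1 19.5 -8 0 0 -4;1 -3.8 24 -8 0 0 -5;1 -4.5 28 -8 0 0 -5.7;1 -4.9 30.5 -7.5 0 0 -5.7;1 -5 31.1 -7.2 0 0 -5.7" --grip_force 40

```text
clock: 14.75
eef_pos: [0.5155, -0.0551, 0.085]
tcp_rot: [3.141, -0.002, 0.158]
contact_force: [-0.2, 0.6, -1.2]
opening: 0.565
```

Request:
step_arm --motion "1 0 0 0.5 0 0 0;1 0 0 1.3 0 0 0;1 0 0 2 0 0 0;1 0 0 2.4 0 0 0;1 0 0 2.4 0 0 0;1 0 0 2.4 0 0 0"

```text
clock: 15.35
eef_pos: [0.5157, -0.0516, 0.0607]
tcp_rot: [3.141, -0.001, 0.163]
contact_force: [0.9, 0.0, -1.8]
opening: 0.562
```

```bash
python3 - <<'E'
from rig import env, read_camera
from h import *
c=read_camera("side")
s=env.state();print(s["eef_pos"],s["tcp_rot"],s["contact_force"],s["opening"])
a=cv2.resize(c["color"][200:275,290:410],(800,500),interpolation=cv2.INTER_CUBIC)
def box(p,yaw,z,L,W):
    a=np.radians(yaw);R=np.array([[np.cos(a),-np.sin(a)],[np.sin(a),np.cos(a)]])
    return np.c_[(np.array([[1,1],[1,-1],[-1,-1],[-1,1]])*[L/2,W/2])@R.T+p,np.full(4,z)]
y=s["tcp_rot"][2];p=s["eef_pos"][:2]+.0052*np.array([np.cos(y),np.sin(y)])
cv2.polylines(a,[((proj(c,box(p,np.degrees(y),s["eef_pos"][2]-.003,.07,.05))-[290,200]+.5)*800/120).astype(int)],True,(255,0,255),1)
cv2.imwrite("pics/n4.png",a); print(p)
print(delta([.5157,-.0526,.038],9.3))
E
```

```text
[ 0.51580403 -0.05179031  0.0609389 ] [ 3.14104225e+00 -1.81789652e-03  1.62915963e-01] [-0.12507331 -0.19336975 -0.26347695] 0.5607108603068934
[ 0.52093517 -0.05094689]
(array([-0.03,  0.08,  2.29]), array([ 0.03, -0.1 ,  0.03]))
```

View pics/n4.png

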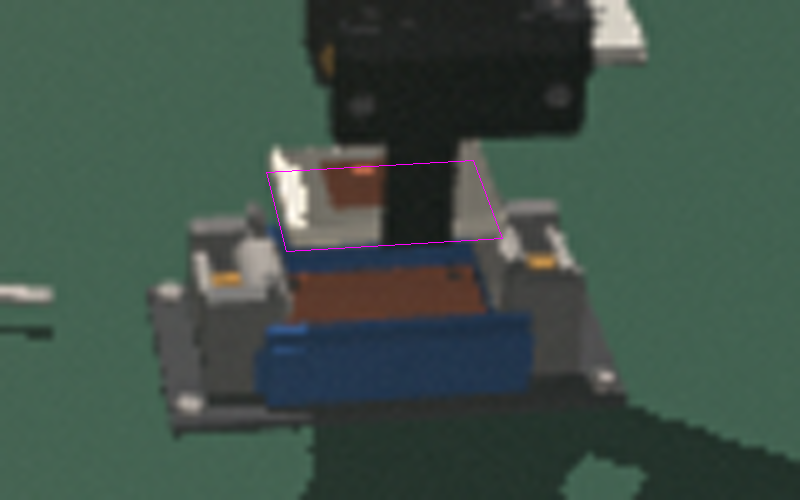

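The picture shows the copper flat in the well at (385,295). The ceramic is centred above it, with its corners matching the overlay. Set it on the rollers and let go.

Request:
step_arm --motion "1 0 0.08 0 0 0 0;1 0 0.08 0.8 0 0 0;1 0 0.08 1.4 0 0 0;1 0 0.08 1.8 0 0 0;1 0 0.08 2.1 0 0 0;1 0 0.08 2.2 0 0 0;1 0 0.08 2.2 0 0 0"

```text
clock: 16.1
eef_pos: [0.5155, -0.053, 0.0387]
tcp_rot: [3.141, -0.001, 0.162]
contact_force: [-0.5, 0.4, -1.0]
opening: 0.565
```

Request:
step_arm --motion "0.2 0 0 0 0 0 0;-0.4 0 0 0 0 0 0;-0.6 0 0 0 0 0 0;-0.6 0 0 0 0 0 0;-0.6 0 0 -1 0 0 0;-0.6 0 0 -3 0 0 0;1 0.5 0 -4 0 0 0;1 0.5 0 -4 0 0 0;1 0.5 0 -4 0 0 0;1 0.5 0 -4 0 0 0;1 0.5 0 -4 0 0 0" --grip_force 20

```text
clock: 17.2
eef_pos: [0.52, -0.052, 0.0784]
tcp_rot: [-3.141, -0.0, 0.162]
contact_force: [0.2, 0.2, -0.0]
opening: 0.428
```

```bash
python3 - <<'E'
from rig import env, read_camera
from h import *
c=read_camera("side")
s=env.state();print(s["eef_pos"],s["tcp_rot"],s["contact_force"],s["opening"])
cv2.imwrite("pics/n5.png",cv2.resize(c["color"][200:275,290:410],(640,400),interpolation=cv2.INTER_CUBIC))
E
```

```text
[ 0.52005282 -0.05205194  0.07835115] [-3.14137260e+00 -2.95091348e-04  1.62040719e-01] [0.29629554 0.19083608 0.26028114] 0.38597279322448313
```

View pics/n5.png

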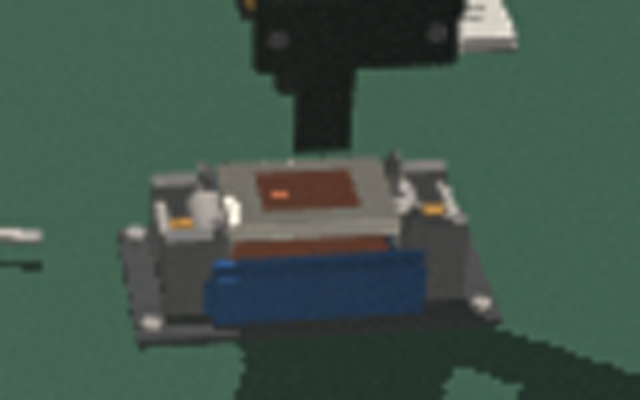

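The picture shows the ceramic level on both rollers at (310,190), with the copper below it. Press.

Request:
step_arm --motion "1 0 0 1.5 0 0 0;1 0 0 2.5 0 0 0;1 0 0 2.8 0 0 0;1 0 0 2.8 0 0 0;1 0 0 2.8 0 0 0;1 0 0 2.8 0 0 0;1 0 0 2.8 0 0 0;1 0 0 2.8 0 0 0;1 0 0 2.8 0 0 0;1 0 0 2.8 0 0 0"

```text
clock: 18.25
eef_pos: [0.5208, -0.0522, 0.0511]
tcp_rot: [3.141, -0.002, 0.162]
contact_force: [-0.5, 0.5, -0.1]
opening: 0.001
```

Request:
step_arm --motion "1 0 0 0.4 0 0 0;1 0 0 0.7 0 0 0;1 0 0 0.9 0 0 0;1 0 0 1.1 0 0 0;1 0 0 1.4 0 0 0;1 0 0 1.7 0 0 0;1 0 0 2 0 0 0"

```text
clock: 18.95
eef_pos: [0.5205, -0.0521, 0.0307]
tcp_rot: [3.141, -0.001, 0.162]
contact_force: [-0.0, -0.2, 0.8]
opening: 0.004
```

Request:
step_arm --motion "1 0 0 0.3 0 0 0;1 0 0 0.5 0 0 0;1 0 0 0.6 0 0 0;1 0 0 0.7 0 0 0;1 0 0 0.7 0 0 0"

```text
clock: 19.45
eef_pos: [0.5204, -0.0521, 0.0244]
tcp_rot: [3.141, -0.001, 0.162]
contact_force: [-1.1, 0.8, 5.7]
opening: 0.003
```

Request:
step_arm --motion "1 0 0 0.06 0 0 0;1 0 0 0.07 0 0 0;1 0 0 0.07 0 0 0;1 0 0 0.07 0 0 0;1 0 0 0.07 0 0 0;1 0 0 0.07 0 0 0;1 0 0 0.07 0 0 0;1 0 0 0.07 0 0 0;1 0 0 0.07 0 0 0;1 0 0 0.07 0 0 0"

```text
clock: 20.45
eef_pos: [0.5204, -0.0521, 0.0244]
tcp_rot: [3.141, -0.001, 0.162]
contact_force: [-2.5, 0.6, 11.1]
opening: 0.004
```

Flat at 24.4 mm, which is 8.0 mm above the copper's press height, and held at about 11 N for 0.8 s. Now retreat and check.

Request:
step_arm --motion "1 0 0 -0.5 0 0 0;1 0 0 -3 0 0 0;1 0 0 -7 0 0 0;1 0 0 -11 0 0 0;1 0 3 -14 0 0 0;1 0 7 -15 0 0 0;1 0 11 -15 0 0 0;1 0 15 -15 0 0 0;1 0 18 -15 0 0 0;1 0 20 -15 0 0 0;1 0 20 -15 0 0 0;1 0 20 -15 0 0 0"

```text
clock: 21.65
eef_pos: [0.5521, -0.2486, 0.1728]
tcp_rot: [-3.14, -0.0, 0.162]
contact_force: [-0.2, 0.8, -0.9]
opening: 0.005
```

```bash
python3 - <<'E'
from rig import env, read_camera
from h import *
c=read_camera("side");t=read_camera("top")
s=env.state();print(s["clock"],s["eef_pos"],s["contact_force"])
a=cv2.resize(c["color"][200:275,290:410],(480,300),interpolation=cv2.INTER_CUBIC)
b=cv2.resize(t["color"][238:308,290:360],(300,300),interpolation=cv2.INTER_CUBIC)
cv2.imwrite("pics/f1.png",np.vstack([np.hstack([a,b]),cv2.resize(c["color"][170:400,150:480],(780,280),interpolation=cv2.INTER_AREA)]))
E
```

```text
21.75 [ 0.55217185 -0.2475875   0.1729644 ] [-0.05428503  0.48047972 -0.41677345]
```

View pics/f1.png

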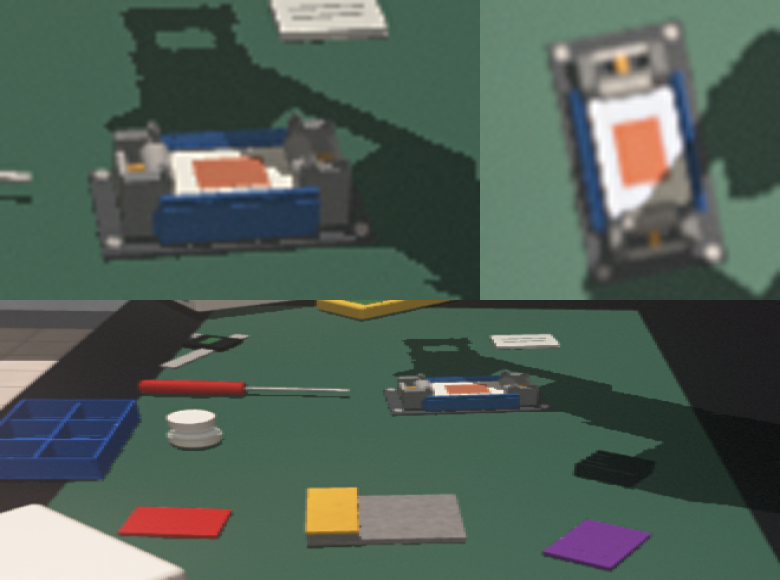

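The picture shows the ceramic lying inside the walls, level under both rollers, at side crop (230,172) and top crop (640,150). The stowage is empty and the bystanders are in place. Handing in.

```bash
python3 -c "
from rig import env
print(env.hand_in(), env.state()['clock'])"
```

```text
the job is handed in; nothing more can be done
the job is handed in; nothing more can be done
```

The stack is built and handed in: the copper plate is seated in the nest with the ceramic plate on it, finished at about 22 s of the 64 s allowed. Each plate was set level on the rollers, released, and pressed in with closed fingertips. No verdict was reported.

- **Copper plate:** it came to rest with the fingertips at 16.4 mm (16 mm expected). I held about 12 N for roughly 0.8 s, after a brief peak of 15.6 N, somewhat more than a kilogram.
- **Ceramic plate:** I slid it 30 mm forward until it cleared the lip by about 10 mm, with no upward force while it was underneath. It came to rest with the fingertips at 24.4 mm, exactly one plate thickness above the copper, and I held about 11 N for roughly 0.8 s.
- **Last pictures:** the ceramic lies level inside the walls, and the arm was clear of everything. The aluminium plate, both look-alikes and the loose items in view were where they started. The multimeter was only partly in view.
- **Disagreement:** the two cameras differed by about 2 mm on the nest's y position and 1.5° on its angle. I used values in between, and both plates fitted.
- **Not fully checked:** the robot end of the ceramic plate was partly in shadow in the last pictures, so its flatness there rests mainly on the press height.

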